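# Unload the drilled parts from the loading bar

### The job

Unload the bar: first slide the stop collar off its free end and lay it in its own cradle, then slide the sleeve, the roller and the thick ring off one after another as they come and lay each in the cradle that fits its size, resting on the two rods between the cheeks with its bore along the rods. At the end all four lie still in their cradles and nothing holds them; do not knock over the oil can.

Things in the scene. Friction and masses are not known exactly. Their poses are not given: they have to be found in the camera images.
- bar_end (a point): Centre of the free end of a fixed level steel bar, diameter 16 mm, 140 mm up. It runs 185 mm along this point's +y to a green post (45x30 mm, 161 high); parts leave towards -y. Four loose parts of bore 24 hang on it, centres 4 mm below the bar's axis (lift 4 mm to centre); they slide freely. Outermost the collar, 17 mm in; the other three in any order, about 58, 104 and 150 mm in.
- collar_mid (a point): Centre (on the bore's axis, half-way along) of the dark steel stop collar, a plain ring, outside diameter 32, 14 long along its axis; always the outermost part on the bar. Sizes in mm; bore 24. Its y axis is the axis of the bore, level; x and z turn as it rolls.
- sleeve_mid (a point): Centre (on the bore's axis, half-way along) of the bright aluminium sleeve, a plain tube, outside diameter 36, 44 long along its axis (the longest part). Sizes in mm; bore 24. Its y axis is the axis of the bore, level; x and z turn as it rolls.
- roller_mid (a point): Centre (on the bore's axis, half-way along) of the aluminium roller with a groove round its middle: two rims of diameter 46, 7 long each, at its ends and a 12 long waist of diameter 36 between; 26 long in all; it can be taken by its rims. Sizes in mm; bore 24. Its y axis is the axis of the bore, level; x and z turn as it rolls.
- ring_mid (a point): Centre (on the bore's axis, half-way along) of the thick steel ring, the largest in diameter: outside diameter 60, 20 long along its axis. Sizes in mm; bore 24. Its y axis is the axis of the bore, level; x and z turn as it rolls.
- collar_seat (a point): Where the collar's centre lies once seated in its own fixed cradle: two 8 mm steel rods along this point's y axis, above a green foot, with an end cheek (10 mm above the rods' axes) at each end, 8 mm clear of the part; the part's sides overhang the rods, free to the fingers. In mm: two rods 19 apart (axes), cradle 30 between the cheeks and 27 wide (the small, short one); seat 46 above the bench.
- sleeve_seat (a point): Where the sleeve's centre lies once seated in its own fixed cradle: two 8 mm steel rods along this point's y axis, above a green foot, with an end cheek (10 mm above the rods' axes) at each end, 8 mm clear of the part; the part's sides overhang the rods, free to the fingers. In mm: two rods 22 apart (axes), cradle 60 between the cheeks and 30 wide (the long, narrow one); seat 47 above the bench.
- roller_seat (a point): Where the roller's centre lies once seated in its own fixed cradle: two 8 mm steel rods along this point's y axis, above a green foot, with an end cheek (10 mm above the rods' axes) at each end, 8 mm clear of the part; the part's sides overhang the rods, free to the fingers. In mm: two rods 28 apart (axes), cradle 42 between the cheeks and 36 wide (the middling one); seat 47 above the bench.
- ring_seat (a point): Where the ring's centre lies once seated in its own fixed cradle: two 8 mm steel rods along this point's y axis, above a green foot, with an end cheek (10 mm above the rods' axes) at each end, 8 mm clear of the part; the part's sides overhang the rods, free to the fingers. In mm: two rods 40 apart (axes), cradle 36 between the cheeks and 48 wide (the widest one, wider than long); seat 52 above the bench.
- oilcan_mid (a point): bystander: a standing conical aluminium oil can, foot diameter 72 mm, body 100 mm high, with a thin spout up to 153 mm high; this point is on its axis 50 mm above the bench. It is not fixed.
There are look-alikes about, which are no part of the job. Leave any brown or turquoise look-alike of the part that bears sleeve_seat alone. Leave any red or yellow look-alike of the part that bears roller_mid alone.

How it is judged (in metres and radians):
On the way:
1. the stop collar lies in its cradle, let go, before any other part has been laid in its cradle (horizontal distance between collar_mid and collar_seat below 0.01 m and z of collar_mid in the frame of collar_seat between -0.004 and 0.004 m and angle between the y axis of collar_mid and the y axis of collar_seat, either way round below 0.2 rad and contact force between the fingers and collar below 0.05 N and horizontal distance between sleeve_mid and sleeve_seat above 0.02 m and horizontal distance between roller_mid and roller_seat above 0.02 m and horizontal distance between ring_mid and ring_seat above 0.02 m), for 0.2 s.
At the end, for the whole second after the job is handed in: Collar, sleeve, roller and ring each rest in their own cradle: centre within 10 mm of the seat horizontally and 4 mm in height, bore within 0.2 rad of the rods' direction, at rest (under 20 mm/s) and not touched by the fingers (horizontal distance between collar_mid and collar_seat below 0.01 m and z of collar_mid in the frame of collar_seat between -0.004 and 0.004 m and angle between the y axis of collar_mid and the y axis of collar_seat, either way round below 0.2 rad and linear speed of each of collar, sleeve, roller, ring below 0.02 m/s and contact force between the fingers and collar below 0.05 N and horizontal distance between sleeve_mid and sleeve_seat below 0.01 m and z of sleeve_mid in the frame of sleeve_seat between -0.004 and 0.004 m and angle between the y axis of sleeve_mid and the y axis of sleeve_seat, either way round below 0.2 rad and contact force between the fingers and sleeve below 0.05 N and horizontal distance between roller_mid and roller_seat below 0.01 m and z of roller_mid in the frame of roller_seat between -0.004 and 0.004 m and angle between the y axis of roller_mid and the y axis of roller_seat, either way round below 0.2 rad and contact force between the fingers and roller below 0.05 N and horizontal distance between ring_mid and ring_seat below 0.01 m and z of ring_mid in the frame of ring_seat between -0.004 and 0.004 m and angle between the y axis of ring_mid and the y axis of ring_seat, either way round below 0.2 rad and contact force between the fingers and ring below 0.05 N).
It fails at once if the oil can is knocked over (angle between oilcan_mid's own z axis and vertical above 0.6 rad).
It also fails if it takes over 120 s, if anything falls off the work surface, if the arm or the gripper's body presses on something with over 40 N, if the wrist force passes 120 N, or if a joint passes its speed limit or range.

### The arm

A 6-joint arm with a two-finger parallel gripper is mounted at the origin on the work surface. World frame = base frame: x ahead of the robot, y to its left, z up, the work surface at z = 0. Lengths are in mm, angles in rad, forces in N, time in s.
With the tool pointing down it reaches from about 350 to 875 mm from the base axis. Payload 4.2 kg.
Tool frame: the origin (TCP) lies midway between the tips of the shut fingers; the grasp point (between the pads) lies 19 mm behind it (pinch_z is the distance from the TCP to the grasp point, in mm); z points along the fingers, y is the direction in which the jaws open and shut (so a half turn about z gives the same grasp; the last joint's range is limited). The gripper opens to 87 mm and grips with 3 to 60 N. Pads are 19 mm wide; open, the fingers measure 117 mm over their backs; the gripper's body (75 mm by 190 mm) begins 51 mm behind the grasp point.
Start: joints at [-1.081, 0.385, 0.008, 0, -1.194, -0.259], TCP at [142.99, -608.402, 222.55] pointing down, gripper open.
Joint ranges: [-3.14, 3.14], [-1.21, 2.06], [-1.07, 1.41], [-3.16, 2.05], [-2.99, -0.16], [-3.1, 3.1]. Speed limits (rad/s): [2.79, 2.79, 3.14, 3.14, 3.14, 3.14].

### API

Orientations are given as a rotation vector (axis times angle).
In Python, from bench import state, get_image, close_job, regions_of, pinch_z gives the robot as it stands. The module is installed in compiled form; this text tells all that it offers.
- The arm moves only by the tool send_rows, never from a script. Its argument "targets" is a list that holds one entry, the list of rows, each a list of 5 numbers: the finger opening in m, from 0 to 0.087, then the shift along the tool's x, y, z in m, then the turn about the tool's z in degrees. In form: [[[hand, x, y, z, spin], ...]]. A call has exactly 8 rows; each row is the pose to reach, as a shift and turn from the pose measured when the call began, along the tool's axes at that moment; what a row does not reach only later rows make up. A row lasts 1/8 s, in which the tool goes at most 62.5 mm and 10.7 degrees, less where a joint would pass 70% of its speed; a pose out of reach is approached as far as the arm can. A call with a gripper value outside its range is refused whole. The fingers move at their own pace and stop on an object; "grip_force" is the grip in N (left out, the last holds). Time passes only in rows, so rows that repeat a pose let the fingers close, or fill a call up. It gives the time, the measured TCP pose, the force and the opening at its end, in the units of the state.
- state(): the state, without advancing time (a new reading comes with each control period).
- get_image(name): name is "scene" or "top"; returns a dict with "img" (400x640x3 uint8, blue, green, red), "range_z" (400x640 float32, mm along the optical axis (not along the pixel's ray), 0 where there is no reading), "fovy" (degrees; the focal length in pixels is half the picture's height over the tangent of half this angle, whatever the lens; pixels are square), "cx", "cy" (the principal point, pixels), "origin" and "attitude" of the camera in the world. Camera axes: x right, y up, looking along -z (the intrinsics and any distortion apply to the point x, -y, -z); pixel columns grow to the right and rows downward; lengths in mm; the calibration is good to about 2 mm. A picture is of the moment at which its call begins.
- close_job(): hands the job in, once; it reports no verdict.
Trained networks look in a picture, given as the dict that the camera call returned (one of the last four; its "shot" number tells which), for a name from the list of things; names that differ only in an ending like _2 or _b are one class to them, and where a whole thing is asked for, a point or a joint stands for the part that bears it (a point fixed in the world has none). Each returns a list of dicts, best first, with "conf" (0 to 1); they miss things now and then, are a little off and sometimes report something else, mostly with a low value. They report only what shows in the picture. A call takes as long as a camera call. They do not tell look-alikes from the thing itself.
- regions_of(picture, label): "region" (400x640 bool, what is visible of it) and "bbox" ([left, top, width, height] in pixels, round what is visible of it).
The state is a dict: "t": time; "qpos": joint angles; "qvel": joint speeds; "joint_torque": joint torques, N m; "eef_pos": TCP position; "tool_rot": TCP orientation; "force": force on the tool from outside, world axes, zero at the start; "wrist_torque": the same for the moment, N m; "opening": finger opening in mm.
Only numpy, scipy, OpenCV 4.12 (cv2) and the standard library are available. Lean on these libraries where they do the work, as an engineer would, in place of code of your own. Each camera call takes 0.05 s, during which the arm holds its last target.

## Working session

There is one attempt and no reset: what is moved stays moved. The work goes in short steps, Python scripts to look and compute and a tool call to move; the robot and the scene stay as the last step left them, time stands still between calls to the robot, and variables do not carry over. Pictures are saved under pics/ and viewed, and the job is handed in when it is done.

Besides the shell and the picture viewer there is one more tool, called after "Call:" as name(argument=value, ...), one argument or row to a line, values as JSON. send_rows: Moves the arm, as the interface text tells. Its arguments: {"type":"object","properties":{"targets":{"type":"array"},"grip_force":{"type":"number"}},"required":["targets"]}

```bash
mkdir -p pics; ls
cat > h.py <<'E'
import numpy as np,cv2
from bench import *
from scipy.spatial.transform import Rotation as R
def Rm(a):
    a=np.array(a,float)
    if a.size==9: return a.reshape(3,3)
    if a.size==3: return R.from_rotvec(a).as_matrix()
    return None
def cloud(p):
    h,w=p['range_z'].shape
    f=h/2/np.tan(np.radians(p['fovy'])/2)
    u,v=np.meshgrid(np.arange(w),np.arange(h))
    z=p['range_z'].astype(float)
    X=(u-p['cx'])/f*z; Y=-(v-p['cy'])/f*z
    c=np.stack([X,Y,-z],-1)
    W=c@Rm(p['attitude']).T+np.array(p['origin'])
    W[z<=0]=np.nan
    return W
E
python3 - <<'E'
from h import *
print(state()); print(pinch_z() if callable(pinch_z) else pinch_z)
for n in ('scene','top'):
    p=get_image(n); cv2.imwrite(f'pics/{n}0.png',p['img']); print({k:v for k,v in p.items() if k not in('img','range_z')})
    np.savez(f'{n}0.npz',img=p['img'],W=cloud(p))
    for l in 'bar_end collar_mid sleeve_mid roller_mid ring_mid collar_seat sleeve_seat roller_seat ring_seat oilcan_mid'.split():
        try:
            for d in regions_of(p,l)[:4]: print(n,l,round(d['conf'],2),d['bbox'])
        except Exception as e: print(l,e)
E
```

```text
pics
{'t': 0.0, 'qpos': array([-1.08142895e+00,  3.85536847e-01,  6.62187584e-03, -5.31725802e-04,
       -1.19396830e+00, -2.58590214e-01]), 'qvel': array([-0.00155927,  0.00172166, -0.00024347, -0.0011421 ,  0.00174124,
        0.0006792 ]), 'joint_torque': array([ 1.55636510e-03, -3.90668356e+01,  1.87402976e+01,  4.21980411e+00,
        1.09218748e-02, -1.99038946e-04]), 'eef_pos': array([ 142.84275488, -607.83983339,  221.46508308]), 'tool_rot': array([ 0.36135893, -3.1204348 , -0.00333487]), 'force': array([ 0.90851656, -0.84644337, -0.96248882]), 'wrist_torque': array([-0.01354688,  0.08615707, -0.02779967]), 'opening': 87.18162854659087}
18.700000000000003
{'fovy': 48.7334371682157, 'cx': 320.242969881318, 'cy': 201.35670136774203, 'origin': array([1182.1514462 ,  373.91369798,  653.26176394]), 'attitude': array([0.53446073, 0.96472403, 1.91601222]), 'shot': 1}
scene bar_end 0.9 [391.9, 189.9, 124.1, 128.7]
scene sleeve_mid 0.67 [444.5, 208.4, 30.0, 25.6]
scene roller_mid 0.9 [403.0, 193.1, 25.2, 23.5]
scene roller_mid 0.63 [316.4, 185.7, 24.6, 26.8]
scene roller_mid 0.59 [39
[... 780 characters left out ...]
top bar_end 0.67 [179.5, 200.5, 83.7, 43.8]
top collar_mid 0.5 [253.3, 222.0, 7.5, 12.3]
top sleeve_mid 0.74 [196.3, 210.0, 19.7, 16.3]
top roller_mid 0.62 [234.6, 214.6, 13.2, 17.0]
top roller_mid 0.52 [235.0, 188.3, 14.3, 16.4]
top roller_mid 0.45 [226.3, 254.1, 21.3, 13.8]
top ring_mid 0.7 [222.1, 209.6, 11.2, 24.5]
top collar_seat 0.69 [325.6, 238.8, 19.6, 18.4]
top sleeve_seat 0.96 [383.6, 222.9, 30.5, 20.2]
top sleeve_seat 0.94 [368.7, 265.4, 31.3, 26.3]
top sleeve_seat 0.64 [413.6, 261.6, 24.9, 24.6]
top roller_seat 0.84 [327.4, 174.5, 26.1, 22.4]
top ring_seat 0.96 [392.7, 178.4, 20.6, 23.3]
top oilcan_mid 0.77 [284.9, 134.0, 25.4, 30.9]
top oilcan_mid 0.62 [324.8, 238.2, 17.8, 17.9]
```

Run:
```python
import cv2
a=cv2.imread('pics/scene0.png'); cv2.imwrite('pics/sc1.png',cv2.resize(a[130:330,180:530],None,fx=2.28,fy=2.28,interpolation=cv2.INTER_CUBIC))
a=cv2.imread('pics/top0.png'); cv2.imwrite('pics/tp1.png',cv2.resize(a[110:310,170:450],None,fx=2.8,fy=2.8,interpolation=cv2.INTER_CUBIC))
```

```text
(no output)
```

View pics/sc1.png

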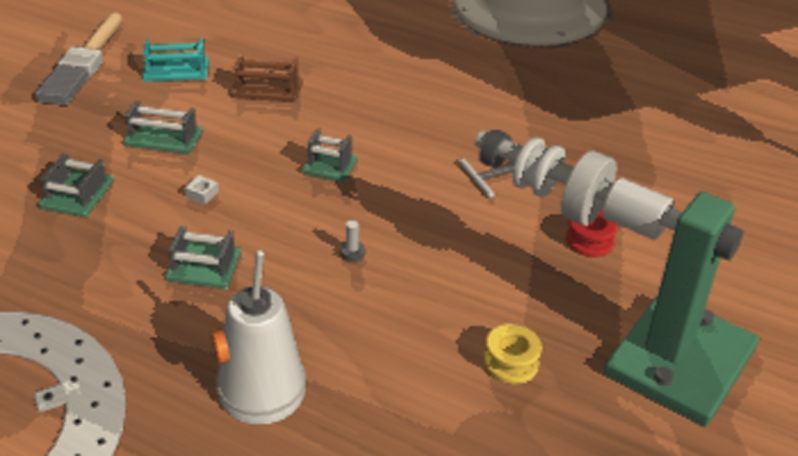

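View pics/tp1.png

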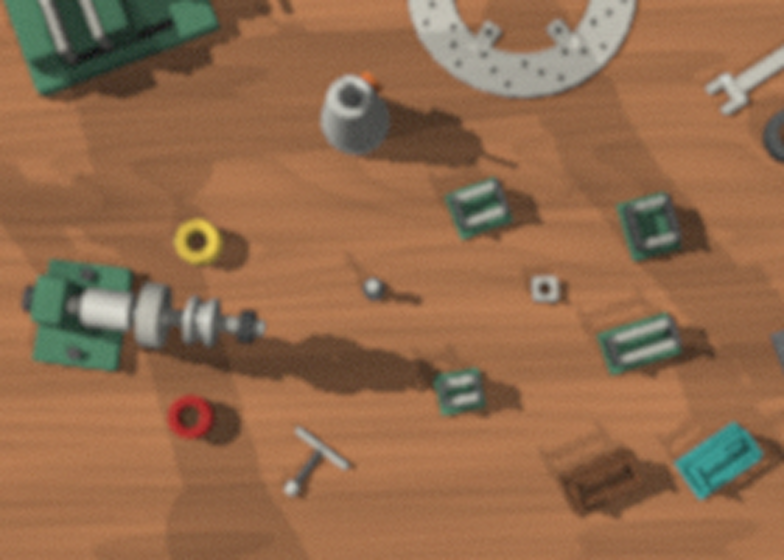

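View pics/scene0.png

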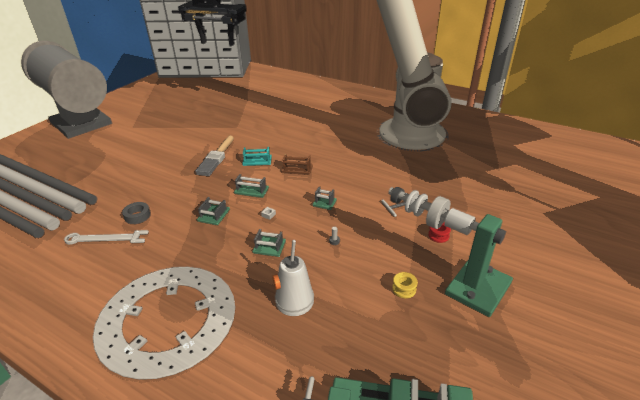

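Run:
```python
from h import *
for n in ('scene','top'):
    d=np.load(f'{n}0.npz'); W=d['W']
    w=W.reshape(-1,3)
    m=(np.abs(w[:,2])<15)&(w[:,0]>200)&(w[:,0]<800)&(abs(w[:,1])<400)
    print(n,'table z med',np.median(w[m,2]),w[m,2].std())
    boxes={'scene':{'bar':(388,180,130,70),'collar_seat':(310,183,30,30),'sleeve_seat':(229,170,42,30),'roller_seat':(248,225,40,36),'ring_seat':(195,193,36,36),'can':(270,235,46,80),'post':(460,215,55,80)},
     'top':{'bar':(175,198,92,50),'collar_seat':(322,236,26,24),'sleeve_seat':(381,220,36,26),'roller_seat':(325,170,32,28),'ring_seat':(388,174,28,32),'can':(280,130,34,36)}}[n]
    for k,(x,y,a,b) in boxes.items():
        s=W[y:y+b,x:x+a].reshape(-1,3); s=s[s[:,2]>12]
        print(k,len(s),np.nanmin(s,0).round(),np.nanmax(s,0).round(),np.nanmedian(s,0).round())
```

```text
scene table z med 0.3220838690355663 2.4722585962919497
bar 2843 [402. 128.  12.] [557. 353. 167.] [530. 252. 146.]
collar_seat 180 [427. -77.  12.] [460. -35.  40.] [448. -57.  30.]
sleeve_seat 257 [ 461. -284.   12.] [ 511. -208.   41.] [ 490. -245.   30.]
roller_seat 317 [ 611. -114.   13.] [741.  38. 110.] [642. -80.  27.]
ring_seat 328 [ 581. -289.   12.] [ 639. -234.   37.] [ 613. -260.   27.]
can 1920 [613. -87.  12.] [771.  81. 155.] [750.  54.  64.]
post 2832 [478. 273.  12.] [580. 388. 164.] [545. 329.  81.]
top table z med -0.14889595768909203 3.0138785924590614
bar 1902 [474. 127.  12.] [599. 390. 168.] [515. 295. 145.]
collar_seat 98 [426. -77.  13.] [459. -37.  43.] [441. -57.  33.]
sleeve_seat 182 [ 462. -280.   12.] [ 510. -207.   41.] [ 487. -244.   31.]
roller_seat 141 [ 610. -113.   12.] [657. -50.  39.] [636. -82.  28.]
ring_seat 176 [ 579. -288.   12.] [ 638. -232.   38.] [ 610. -263.   28.]
can 533 [698.  10.  12.] [765.  80. 154.] [721.  41.  77.]
```

```bash
cat > fit.py <<'E'
from h import *
from scipy.optimize import least_squares
def cyl(P,a,c,r,h): # P local (s,l,z); centre s=a, (l,z)=c
    d=np.stack([np.hypot(P[:,1]-c[0],P[:,2]-c[1])-r,abs(P[:,0]-a)-h],1)
    return np.minimum(d.max(1),0)+np.linalg.norm(np.maximum(d,0),axis=1)
def box(P,c,hs):
    d=abs(P-np.array(c))-np.array(hs)
    return np.minimum(d.max(1),0)+np.linalg.norm(np.maximum(d,0),axis=1)
def loc(W,x,y,yaw): # s along axis direction (yaw), l left
    d=W[:,:2]-[x,y]; c,s=np.cos(yaw),np.sin(yaw)
    return np.stack([d[:,0]*c+d[:,1]*s,-d[:,0]*s+d[:,1]*c,W[:,2]],1)
def barsdf(q,W):
    P=loc(W,q[0],q[1],q[2]); z=140+q[3]
    return np.min([cyl(P,95,(0,z),8,95)]+[cyl(P,q[4],(0,z-4),16,7),
      cyl(P,q[5]-9.5,(0,z-4),23,3.5),cyl(P,q[5]+9.5,(0,z-4),23,3.5),cyl(P,q[5],(0,z-4),18,13),
      cyl(P,q[6],(0,z-4),30,10),cyl(P,q[7],(0,z-4),18,22)],0)
def fitbar(W,q0):
    for _ in range(3):
        P=loc(W,*q0[:3]); k=(P[:,0]>-8)&(P[:,0]<176)&(abs(P[:,1])<38)&(P[:,2]>98)
        r=least_squares(barsdf,q0,args=(W[k],),loss='soft_l1',f_scale=1.5); q0=r.x
    return q0,np.median(abs(barsdf(q0,W[k]))),k.sum()
CR={'collar_seat':(19,30,27,46,16),'sleeve_seat':(22,60,30,47,18),'roller_seat':(28,42,36,47,23),'ring_seat':(40,36,48,52,30)}
def crsdf(q,W,k):
    sp,L,w,zs,r=CR[k]; P=loc(W,q[0],q[1],q[2]); z=zs-np.sqrt((r+4)**2-(sp/2)**2)+q[3]; t=q[4]
    zt=z+10; H=zt-10
    return np.min([cyl(P,0,(sp/2,z),4,L/2),cyl(P,0,(-sp/2,z),4,L/2)]+[box(P,(e*(L/2+t/2),0,10+H/2),(t/2,w/2,H/2)) for e in(-1,1)],0)
def fitcr(W,k,q0):
    q0=np.array(list(q0)+[0,5.])
    for _ in range(3):
        P=loc(W,*q0[:3]); L=CR[k][1];w=CR[k][2]
        m=(abs(P[:,0])<L/2+14)&(abs(P[:,1])<w/2+7)&(P[:,2]>17)&(P[:,2]<50)
        r=least_squares(crsdf,q0,args=(W[m],k),loss='soft_l1',f_scale=1.5); q0=r.x
    return q0,np.median(abs(crsdf(q0,W[m],k))),m.sum()
E
python3 - <<'E'
from fit import *
np.set_printoptions(suppress=True,precision=2)
C={n:np.load(f'{n}0.npz')['W'].reshape(-1,3) for n in('scene','top')}
C={n:w[np.isfinite(w).all(1)] for n,w in C.items()}
C['both']=np.vstack(list(C.values()))
ctr={'collar_seat':(443,-57),'sleeve_seat':(486,-244),'roller_seat':(634,-81),'ring_seat':(610,-260)}
for n,W in C.items():
    print(n,'bar',fitbar(W,np.array([505,133,1.5,0,17,58,104,150.])))
    for k,c in ctr.items():
        best=min((fitcr(W,k,(*c,y)) for y in np.radians([60,90,120,150])),key=lambda r:r[1])
        print(n,k,best)
E
```

```text
scene bar (array([500.41, 128.8 ,   1.42,  -0.07,  14.71,  57.17, 103.7 , 146.19]), np.float64(0.6212545578277648), np.int64(1799))
scene collar_seat (array([441.86, -57.44,   1.73,   0.21,   4.59]), np.float64(0.49219802074177865), np.int64(165))
scene sleeve_seat (array([ 486.43, -245.89,    1.86,    0.88,    4.71]), np.float64(0.7441328153515592), np.int64(241))
scene roller_seat (array([635.45, -84.  ,   1.9 ,   0.69,   4.56]), np.float64(0.4950670135506876), np.int64(276))
scene ring_seat (array([ 610.34, -261.75,    1.8 ,    0.45,    3.21]), np.float64(0.7184036148528745), np.int64(284))
top bar (array([500.06, 128.63,   1.41,  -0.51,  16.54,  59.18, 105.28, 148.85]), np.float64(0.7948174809799475), np.int64(875))
top collar_seat (array([441.78, -56.62,   1.71,   1.17,   3.8 ]), np.float64(0.7807891668976509), np.int64(94))
top sleeve_seat (array([ 485.62, -244.8 ,    1.85,    0.71,    4.64]), np.float64(0.7353407085500319), np.int64(173))
top roller_seat (array([635.12, -82.85,   1.9 ,   1.51,   4.13]), np.float64(0.7656316055309969), np.int64(133))
top ring_seat (array([ 609.3 , -262.18,    1.79,    0.5 ,    4.44]), np.float64(0.6604932665425891), np.int64(157))
both bar (array([500.3 , 128.49,   1.42,  -0.25,  15.3 ,  57.89, 104.35, 147.44]), np.float64(0.733276057755818), np.int64(2688))
both collar_seat (array([441.84, -57.25,   1.72,   0.31,   4.41]), np.float64(0.5974627873087179), np.int64(259))
both sleeve_seat (array([ 486.11, -245.28,    1.86,    0.81,    4.46]), np.float64(0.8444712872882207), np.int64(414))
both roller_seat (array([635.26, -83.58,   1.91,   0.87,   4.28]), np.float64(0.6493965523404341), np.int64(409))
both ring_seat (array([ 610.02, -262.14,    1.8 ,    0.64,    3.7 ]), np.float64(0.7428187649401006), np.int64(441))
```

```bash
cat > plan.py <<'E'
from h import *
np.set_printoptions(suppress=True,precision=4)
BY=1.417; BE=np.array([500.3,128.5]); U=np.array([np.cos(BY),np.sin(BY)])
S={'collar':15.5,'roller':58,'ring':104.4,'sleeve':148}
SEAT={'collar':(441.8,-57.0,46,1.72),'sleeve':(486,-245.3,47,1.857),'roller':(635.3,-83.4,47,1.905),'ring':(609.8,-262,52,1.797)}
PZ=18.7
def onbar(s,dz=0): p=BE+U*s; return (p[0],p[1],136+dz,BY)
def plan(*wps):
    """waypoints: grasp-point xyz + bore yaw -> tool shifts"""
    st=state(); M=Rm(st['tool_rot']); p=st['eef_pos']
    print('t',round(st['t'],2),'tcp',p.round(1),'down',M[:,2].round(4),'xyaw',np.degrees(np.arctan2(M[1,0],M[0,0])).round(1),'open',round(st['opening'],1),'F',st['force'].round(1),'q6',st['qpos'].round(2))
    xy=np.arctan2(M[1,0],M[0,0])
    for x,y,z,b in wps:
        t=np.array([x,y,z-PZ]); d=M.T@(t-p)/1000
        da=np.degrees((b-xy+np.pi/2)%np.pi-np.pi/2)
        print([round(float(v),4) for v in d],'spin',round(-da,1),'dist',round(np.linalg.norm(d)*1000))
E
python3 - <<'E'
from plan import *
plan(onbar(15.5,70),onbar(15.5,0))
C=np.vstack([np.load(f'{n}0.npz')['W'].reshape(-1,3) for n in('scene','top')])
from fit import loc
for k,(x,y,z,b) in SEAT.items():
    P=loc(C,x,y,b); m=(abs(P[:,0])<60)&(abs(P[:,1])<45)&(P[:,2]>5)&(P[:,2]<17)
    q=P[m]; print(k,np.nanpercentile(q,[2,50,98],axis=0).round(0).tolist())
a=np.load('scene0.npz')['img'][140:270,190:345]; cv2.imwrite('pics/cr.png',cv2.resize(a,None,fx=5,fy=4.5,interpolation=cv2.INTER_CUBIC))
E
```

```text
t 1.1 tcp [ 143.  -608.4  222.6] down [-0.  0. -1.] xyaw -166.8 open 87.3 F [ 0.2 -0.1  0.4] q6 [-1.08  0.38  0.01 -0.   -1.19 -0.26]
[-0.5222, 0.65, 0.0353] spin -68.0 dist 835
[-0.5222, 0.65, 0.1053] spin -68.0 dist 840
collar [[-23.0, -22.0, 5.0], [2.0, -5.0, 8.0], [24.0, 21.0, 15.0]]
sleeve [[-35.0, -24.0, 5.0], [2.0, -5.0, 8.0], [39.0, 22.0, 15.0]]
roller [[-28.0, -26.0, 5.0], [0.0, -6.0, 8.0], [29.0, 26.0, 15.0]]
ring [[-25.0, -32.0, 5.0], [-1.0, -8.0, 8.0], [27.0, 31.0, 16.0]]
```

View pics/cr.png

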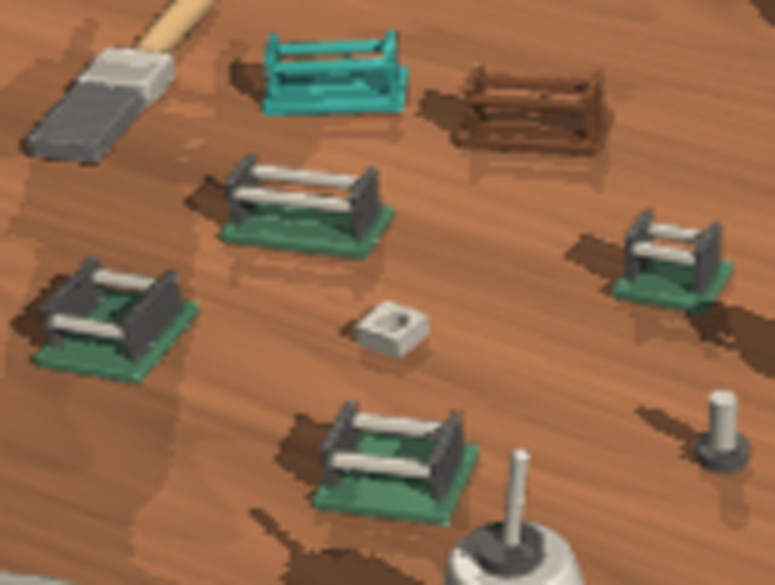

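Call:
send_rows(
  targets=[
    [[0.087,-0.03,0.037,0,-4],[0.087,-0.065,0.081,0,-9],[0.087,-0.1,0.125,0,-17],[0.087,-0.14,0.17,0,-25],[0.087,-0.175,0.22,0,-33],[0.087,-0.21,0.265,0,-40],[0.087,-0.245,0.305,0,-48],[0.087,-0.275,0.342,0,-56]],
  ],
  grip_force=25,
)

```text
t: 2.1
eef_pos: [333.2, -210.9, 223.1]
tool_rot: [-1.791, 2.58, -0.002]
force: [1.1, 0.1, -0.9]
opening: 87.1
```

```bash
python3 -c "
from plan import *
plan(onbar(15.5,70),onbar(15.5,0))"
```

```text
t 2.1 tcp [ 333.2 -210.9  223.1] down [ 0.0016 -0.0004 -1.    ] xyaw -110.5 open 87.1 F [ 1.1  0.1 -0.9] q6 [-0.15 -0.02 -0.51  0.   -1.09 -0.21]
[-0.3916, -0.0347, 0.0359] spin -11.7 dist 395
[-0.3916, -0.0345, 0.1059] spin -11.7 dist 407
```

Call:
send_rows(
  targets=[
    [[0.087,-0.055,-0.005,0,-2],[0.087,-0.11,-0.01,0,-4],[0.087,-0.165,-0.015,0,-6],[0.087,-0.22,-0.02,0.01,-8],[0.087,-0.28,-0.025,0.02,-10],[0.087,-0.34,-0.03,0.03,-11.7],[0.087,-0.3916,-0.0346,0.036,-11.7],[0.087,-0.3916,-0.0346,0.036,-11.7]],
  ],
)

```text
t: 3.1
eef_pos: [503.7, 146.7, 186.2]
tool_rot: [-2.049, 2.381, -0.002]
force: [-1.0, -0.6, 0.4]
opening: 87.3
```

Run:
```python
from plan import *
plan(onbar(15.5,70),onbar(15.5,0))
for n in ('scene','top'):
    p=get_image(n); c={'scene':(360,120,200,150),'top':(170,170,160,110)}[n]; cv2.imwrite(f'pics/{n}1.png',cv2.resize(p['img'][c[1]:c[1]+c[3],c[0]:c[0]+c[2]],None,fx=4,fy=4))
```

```text
t 3.1 tcp [503.7 146.7 186.2] down [ 0.001  -0.0009 -1.    ] xyaw -98.6 open 87.3 F [-1.  -0.6  0.4] q6 [ 0.59  0.25 -0.29  0.   -1.03 -0.74]
[0.003, 0.0006, -0.0011] spin 0.2 dist 3
[0.0029, 0.0007, 0.0689] spin 0.2 dist 69
```

View pics/scene1.png

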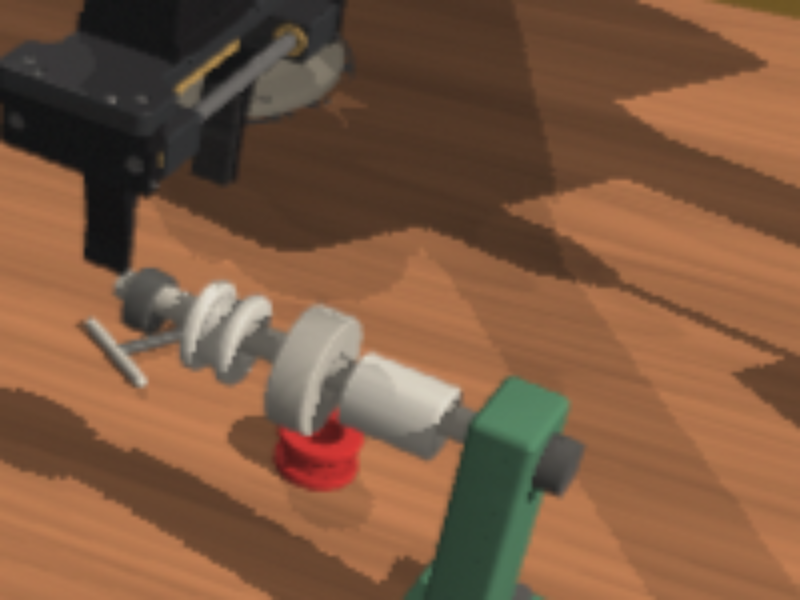

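Call:
send_rows(
  targets=[
    [[0.087,0.003,0.0007,0.02,0.2],[0.087,0.003,0.0007,0.045,0.2],[0.087,0.003,0.0007,0.069,0.2],[0.087,0.003,0.0007,0.069,0.2],[0.02,0.003,0.0007,0.069,0.2],[0.02,0.003,0.0007,0.069,0.2],[0.02,0.003,0.0007,0.069,0.2],[0.02,0.003,0.0007,0.069,0.2]],
  ],
  grip_force=25,
)

```text
t: 4.2
eef_pos: [501.3, 141.2, 118.2]
tool_rot: [-2.042, 2.387, -0.002]
force: [0.4, 0.6, 0.7]
opening: 54.9
```

Run:
```python
from plan import *
plan(onbar(15.5,4),onbar(-40,4),onbar(-40,60))
```

```text
t 4.2 tcp [501.3 141.2 118.2] down [ 0.0011 -0.0006 -1.    ] xyaw -98.9 open 54.9 F [0.4 0.6 0.7] q6 [ 0.59  0.31 -0.39  0.   -0.86 -0.74]
[-0.0028, -0.0009, -0.0031] spin -0.1 dist 4
[0.0527, -0.001, -0.0031] spin -0.1 dist 53
[0.0527, -0.0011, -0.0591] spin -0.1 dist 79
```

Call:
send_rows(
  targets=[
    [[0.02,-0.002,-0.0005,0,0],[0.02,-0.002,-0.0005,0,0],[0.02,-0.002,-0.0005,0,0],[0.02,-0.002,-0.0005,0,0],[0.02,-0.002,-0.0005,0,0],[0.02,-0.002,-0.0005,-0.003,0],[0.02,-0.002,-0.0005,-0.004,0],[0.02,-0.002,-0.0005,-0.004,0]],
  ],
)

```text
t: 5.2
eef_pos: [502.1, 143.1, 122.2]
tool_rot: [-2.041, 2.387, -0.002]
force: [-0.1, 1.2, -0.3]
opening: 30.8
```

Run:
```python
from plan import *
plan(onbar(15.5,4),onbar(-40,4),onbar(-40,60))
```

```text
t 5.2 tcp [502.1 143.1 122.2] down [ 0.0012 -0.0006 -1.    ] xyaw -98.9 open 30.8 F [-0.1  1.2 -0.3] q6 [ 0.59  0.31 -0.38  0.   -0.88 -0.75]
[-0.0008, -0.0005, 0.0009] spin -0.1 dist 1
[0.0547, -0.0006, 0.001] spin -0.1 dist 55
[0.0547, -0.0006, -0.055] spin -0.1 dist 78
```

Call:
send_rows(
  targets=[
    [[0.02,0.006,-0.0005,0,0],[0.02,0.015,-0.0005,0,0],[0.02,0.027,-0.0005,0,0],[0.02,0.04,-0.0005,0,0],[0.02,0.052,-0.0005,0,0],[0.02,0.062,-0.0005,0,0],[0.02,0.07,-0.0005,-0.01,0],[0.02,0.07,-0.0005,-0.02,0]],
  ],
)

```text
t: 6.2
eef_pos: [491.9, 73.4, 143.2]
tool_rot: [-2.04, 2.388, -0.002]
force: [0.1, 0.2, -0.7]
opening: 30.1
```

Run:
```python
from plan import *
x,y,z,b=SEAT['collar']
plan((x,y,130,b),(x,y,z+25,b),(x,y,z,b))
for n in ('scene','top'):
    p=get_image(n); c={'scene':(320,120,200,150),'top':(170,170,160,110)}[n]; cv2.imwrite(f'pics/{n}2.png',cv2.resize(p['img'][c[1]:c[1]+c[3],c[0]:c[0]+c[2]],None,fx=4,fy=4))
```

```text
t 6.2 tcp [491.9  73.4 143.2] down [ 0.0017 -0.0005 -1.    ] xyaw -99.0 open 30.1 F [ 0.1  0.2 -0.7] q6 [ 0.48  0.25 -0.42  0.   -0.91 -0.63]
[0.1366, 0.0292, 0.0319] spin -17.5 dist 143
[0.1366, 0.0293, 0.0909] spin -17.5 dist 167
[0.1366, 0.0293, 0.1159] spin -17.5 dist 181
```

View pics/scene2.png

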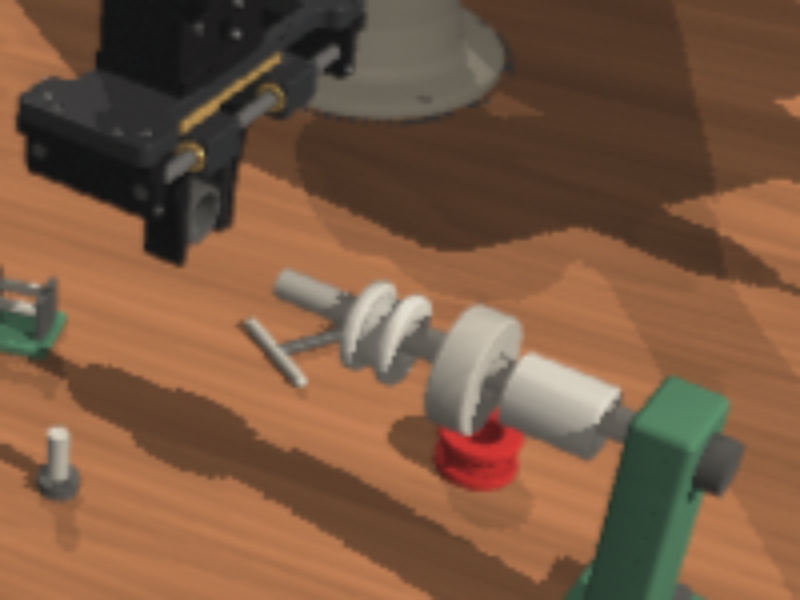

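Call:
send_rows(
  targets=[
    [[0.02,0.02,0.004,0.005,-3],[0.02,0.045,0.009,0.012,-6],[0.02,0.075,0.015,0.025,-10],[0.02,0.105,0.022,0.04,-14],[0.02,0.125,0.027,0.06,-17],[0.02,0.136,0.029,0.075,-17.5],[0.02,0.1366,0.0292,0.085,-17.5],[0.02,0.1366,0.0292,0.085,-17.5]],
  ],
)

```text
t: 7.3
eef_pos: [443.5, -55.6, 58.4]
tool_rot: [-2.38, 2.046, -0.004]
force: [-0.0, -1.1, -0.5]
opening: 30.2
```

Run:
```python
from plan import *
x,y,z,b=SEAT['collar']
plan((x,y,z+25,b),(x,y,z,b))
for n in ('scene','top'):
    p=get_image(n); c={'scene':(270,120,150,110),'top':(300,200,80,70)}[n]; cv2.imwrite(f'pics/{n}3.png',cv2.resize(p['img'][c[1]:c[1]+c[3],c[0]:c[0]+c[2]],None,fx=5,fy=5))
```

```text
t 7.3 tcp [443.5 -55.6  58.4] down [ 0.0041  0.0007 -1.    ] xyaw -81.4 open 30.2 F [-0.  -1.1 -0.5] q6 [ 0.24  0.29 -0.63  0.   -0.64 -0.09]
[0.0011, 0.002, 0.0061] spin 0.1 dist 6
[0.0011, 0.0021, 0.0311] spin 0.1 dist 31
```

View pics/scene3.png

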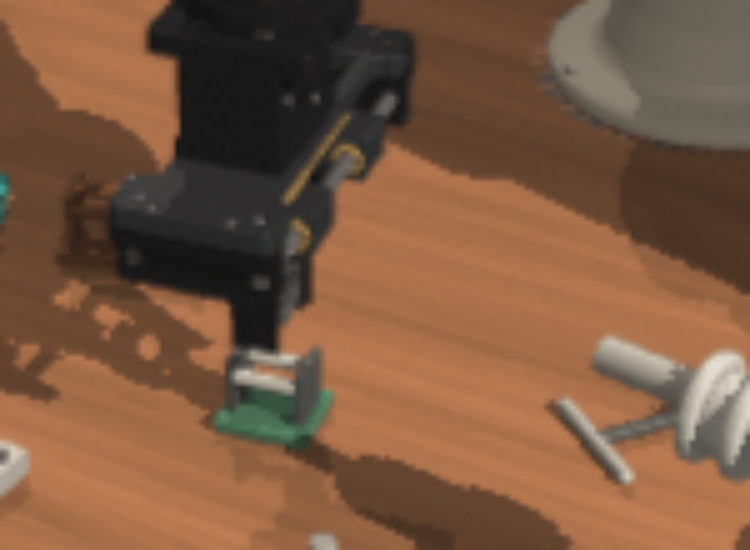

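Call:
send_rows(
  targets=[
    [[0.02,0.001,0.002,0.006,0],[0.02,0.001,0.002,0.012,0],[0.02,0.001,0.002,0.018,0],[0.02,0.001,0.002,0.023,0],[0.02,0.001,0.002,0.026,0],[0.02,0.001,0.002,0.029,0],[0.02,0.001,0.002,0.03,0],[0.02,0.001,0.002,0.03,0]],
  ],
)

```text
t: 8.4
eef_pos: [442.3, -56.8, 29.2]
tool_rot: [-2.379, 2.045, -0.006]
force: [-0.6, 0.1, -0.1]
opening: 30.4
```

Run:
```python
from plan import *
x,y,z,b=SEAT['collar']
plan((x,y,z,b),(x,y,z+80,b))
```

```text
t 8.4 tcp [442.3 -56.8  29.2] down [ 0.0056  0.0009 -1.    ] xyaw -81.4 open 30.4 F [-0.6  0.1 -0.1] q6 [ 0.24  0.34 -0.67  0.   -0.56 -0.09]
[0.0002, 0.0006, 0.0019] spin 0.1 dist 2
[0.0002, 0.0001, -0.0781] spin 0.1 dist 78
```

Call:
send_rows(
  targets=[
    [[0.02,0,0.0005,0.002,0],[0.02,0,0.0005,0.003,0],[0.02,0,0.0005,0.003,0],[0.055,0,0.0005,0.003,0],[0.055,0,0.0005,0.003,0],[0.055,0,0.0005,0.003,0],[0.055,0,0.0005,0.003,0],[0.055,0,0.0005,0.003,0]],
  ],
)

```text
t: 9.4
eef_pos: [441.9, -56.8, 26.0]
tool_rot: [-2.379, 2.045, -0.006]
force: [-0.0, -1.1, 0.4]
opening: 55.2
```

Run:
```python
from plan import *
x,y,z,b=SEAT['collar']
plan((x,y,z,b),(x,y,z+80,b),onbar(58,70))
```

```text
t 9.4 tcp [441.9 -56.8  26. ] down [ 0.0055  0.0009 -1.    ] xyaw -81.4 open 55.2 F [-0.  -1.1  0.4] q6 [ 0.24  0.35 -0.67  0.   -0.55 -0.09]
[0.0002, 0.0001, -0.0013] spin 0.1 dist 1
[0.0002, -0.0003, -0.0813] spin 0.1 dist 81
[-0.2298, -0.1039, -0.1607] spin 17.5 dist 299
```

Call:
send_rows(
  targets=[
    [[0.055,0,0,-0.03,0],[0.06,0,0,-0.08,0],[0.087,0,0,-0.13,0],[0.087,-0.03,-0.014,-0.16,3],[0.087,-0.075,-0.035,-0.16,7],[0.087,-0.12,-0.055,-0.16,10],[0.087,-0.12,-0.055,-0.16,10],[0.087,-0.12,-0.055,-0.16,10]],
  ],
)

```text
t: 10.4
eef_pos: [476.9, 69.8, 185.9]
tool_rot: [-2.193, 2.245, -0.004]
force: [0.5, 0.7, -0.3]
opening: 87.0
```

Run:
```python
from plan import *
plan(onbar(58,70))
p=get_image('top'); cv2.imwrite(f'pics/t4.png',cv2.resize(p['img'][200:270,290:380],None,fx=6,fy=6))
q=get_image('scene'); cv2.imwrite(f'pics/s4.png',cv2.resize(q['img'][150:250,290:440],None,fx=5,fy=5))
from fit import *
np.set_printoptions(suppress=True,precision=2)
for c in (p,q):
    W=cloud(c).reshape(-1,3);W=W[np.isfinite(W).all(1)]
    x,y,z,b=SEAT['collar']; P=loc(W,x,y,b); m=(abs(P[:,0])<15)&(abs(P[:,1])<22)&(P[:,2]>39)&(P[:,2]<75)
    P=P[m]; f=lambda v:cyl(P,v[0],(v[1],v[2]),16,7)
    if len(P)>10: print(len(P),least_squares(f,[0,0,46],loss='soft_l1').x)
```

```text
t 10.4 tcp [476.9  69.8 185.9] down [ 0.0043  0.0004 -1.    ] xyaw -91.3 open 87.0 F [ 0.5  0.7 -0.3] q6 [ 0.48  0.17 -0.39  0.   -1.   -0.51]
[-0.1167, -0.0296, -0.0012] spin 7.5 dist 120
57 [ 0.82  1.58 45.26]
88 [-0.3   0.99 45.56]
```

View pics/s4.png

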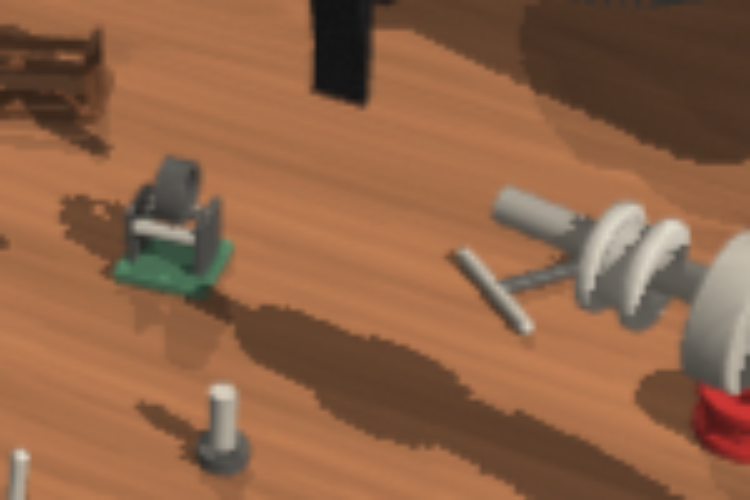

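Collar is seated on its rods. Now the roller.

Call:
send_rows(
  targets=[
    [[0.087,-0.035,-0.009,0,2],[0.087,-0.07,-0.018,0,5],[0.087,-0.1,-0.026,0,7.5],[0.087,-0.1167,-0.0296,0,7.5],[0.087,-0.1167,-0.0296,0,7.5],[0.087,-0.1167,-0.0296,0,7.5],[0.087,-0.1167,-0.0296,0,7.5],[0.087,-0.1167,-0.0296,0,7.5]],
  ],
)

```text
t: 11.5
eef_pos: [509.2, 184.5, 186.5]
tool_rot: [-2.039, 2.385, -0.004]
force: [0.2, -0.5, 0.5]
opening: 87.0
```

Run:
```python
from plan import *
plan(onbar(58,70),onbar(58,0))
```

```text
t 11.5 tcp [509.2 184.5 186.5] down [ 0.0048  0.0006 -1.    ] xyaw -98.9 open 87.0 F [ 0.2 -0.5  0.5] q6 [ 0.65  0.27 -0.26  0.   -1.04 -0.81]
[-0.0013, 0.0003, -0.0008] spin -0.1 dist 2
[-0.0012, 0.0006, 0.0692] spin -0.1 dist 69
```

Call:
send_rows(
  targets=[
    [[0.087,-0.001,0.0005,0.02,0],[0.087,-0.001,0.0005,0.045,0],[0.087,-0.001,0.0005,0.069,0],[0.03,-0.001,0.0005,0.069,0],[0.03,-0.001,0.0005,0.069,0],[0.03,-0.001,0.0005,0.069,0],[0.03,-0.001,0.0005,0.069,0],[0.03,-0.001,0.0005,0.069,0]],
  ],
)

```text
t: 12.5
eef_pos: [509.3, 185.6, 118.0]
tool_rot: [-2.038, 2.384, -0.004]
force: [-0.3, 0.2, -0.2]
opening: 44.8
```

Run:
```python
from plan import *
plan(onbar(58,0),onbar(58,4),onbar(-40,4))
```

```text
t 12.5 tcp [509.3 185.6 118. ] down [ 0.0054  0.0011 -1.    ] xyaw -98.9 open 44.8 F [-0.3  0.2 -0.2] q6 [ 0.65  0.34 -0.35  0.   -0.88 -0.81]
[-0.0001, 0.0002, 0.0007] spin -0.1 dist 1
[-0.0002, 0.0001, -0.0033] spin -0.1 dist 3
[0.0978, -0.0001, -0.0035] spin -0.1 dist 98
```

Call:
send_rows(
  targets=[
    [[0.03,0,0,-0.001,0],[0.03,0,0,-0.0035,0],[0.03,0.005,0,-0.0035,0],[0.03,0.02,0,-0.0035,0],[0.03,0.04,0,-0.0035,0],[0.03,0.065,0,-0.0035,0],[0.03,0.087,0,-0.0035,0],[0.03,0.1,0,-0.0035,0]],
  ],
)

```text
t: 13.5
eef_pos: [493.3, 85.1, 121.3]
tool_rot: [-2.037, 2.386, -0.004]
force: [0.2, -0.7, -0.9]
opening: 44.1
```

Run:
```python
from plan import *
x,y,z,b=SEAT['roller']
plan((x,y,150,b),(x,y,z+20,b),(x,y,z,b))
q=get_image('scene'); cv2.imwrite(f'pics/s5.png',cv2.resize(q['img'][120:270,320:520],None,fx=4,fy=4))
```

```text
t 13.5 tcp [493.3  85.1 121.3] down [ 0.0053  0.0011 -1.    ] xyaw -99.0 open 44.1 F [ 0.2 -0.7 -0.9] q6 [ 0.5   0.28 -0.44  0.   -0.85 -0.66]
[0.1441, -0.1667, -0.0094] spin -28.2 dist 221
[0.1443, -0.1663, 0.0736] spin -28.2 dist 232
[0.1443, -0.1662, 0.0936] spin -28.2 dist 239
```

View pics/s5.png

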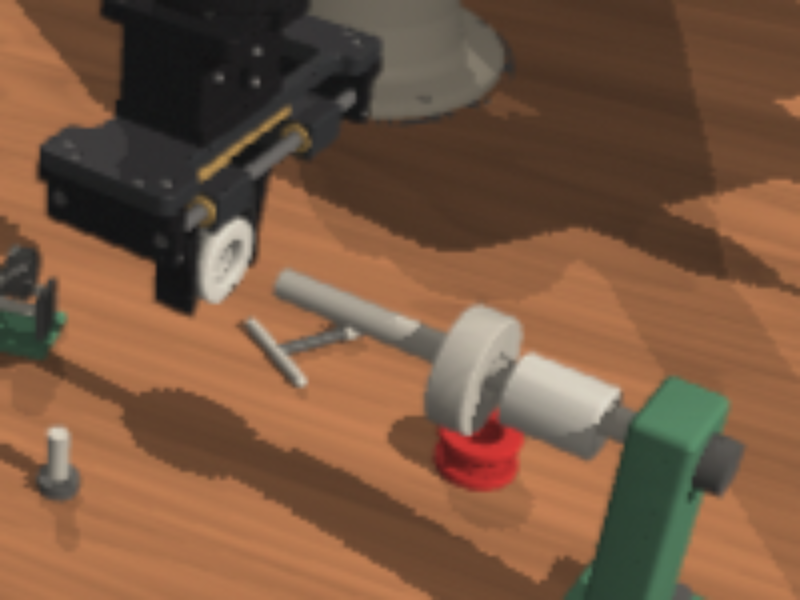

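Call:
send_rows(
  targets=[
    [[0.03,0.025,-0.005,-0.005,-4],[0.03,0.06,-0.02,-0.01,-8],[0.03,0.095,-0.05,-0.01,-13],[0.03,0.12,-0.085,-0.01,-18],[0.03,0.137,-0.12,-0.01,-23],[0.03,0.144,-0.15,0.0,-28.2],[0.03,0.1441,-0.1667,0.02,-28.2],[0.03,0.1442,-0.1665,0.045,-28.2]],
  ],
)

```text
t: 14.55
eef_pos: [636.6, -84.6, 76.1]
tool_rot: [-2.556, 1.819, -0.008]
force: [0.5, 0.2, -1.1]
opening: 44.0
```

Run:
```python
from plan import *
x,y,z,b=SEAT['roller']
plan((x,y,z+20,b),(x,y,z,b))
```

```text
t 14.55 tcp [636.6 -84.6  76.1] down [ 0.0065  0.0007 -1.    ] xyaw -70.9 open 44.0 F [ 0.5  0.2 -1.1] q6 [ 0.12  0.54 -0.13  0.   -0.89  0.21]
[-0.0016, 0.0011, 0.0278] spin -0.0 dist 28
[-0.0016, 0.0012, 0.0478] spin -0.0 dist 48
```

Call:
send_rows(
  targets=[
    [[0.03,-0.0015,0.001,0.012,0],[0.03,-0.0015,0.001,0.025,0],[0.03,-0.0015,0.001,0.034,0],[0.03,-0.0015,0.001,0.04,0],[0.03,-0.0015,0.001,0.044,0],[0.03,-0.0015,0.001,0.046,0],[0.03,-0.0015,0.001,0.047,0],[0.03,-0.0015,0.001,0.047,0]],
  ],
)

```text
t: 15.55
eef_pos: [635.7, -83.4, 29.6]
tool_rot: [-2.556, 1.819, -0.008]
force: [-0.2, -0.2, 0.9]
opening: 44.1
```

Run:
```python
from plan import *
x,y,z,b=SEAT['roller']
plan((x,y,z,b))
```

```text
t 15.55 tcp [635.7 -83.4  29.6] down [ 0.0071  0.0007 -1.    ] xyaw -70.9 open 44.1 F [-0.2 -0.2  0.9] q6 [ 0.12  0.59 -0.18  0.   -0.8   0.21]
[-0.0002, 0.0004, 0.0013] spin -0.0 dist 1
```

Lower the last 2 mm, then open.

Call:
send_rows(
  targets=[
    [[0.03,0,0,0.001,0],[0.03,0,0,0.002,0],[0.03,0,0,0.002,0],[0.068,0,0,0.002,0],[0.068,0,0,0.002,0],[0.068,0,0,0.002,0],[0.068,0,0,0.002,0],[0.068,0,0,0.002,0]],
  ],
)

```text
t: 16.55
eef_pos: [635.7, -83.5, 27.4]
tool_rot: [-2.556, 1.819, -0.008]
force: [0.6, 0.5, -0.4]
opening: 67.6
```

Run:
```python
from plan import *
plan(onbar(104.4,90))
```

```text
t 16.55 tcp [635.7 -83.5  27.4] down [ 0.0069  0.0006 -1.    ] xyaw -70.9 open 67.6 F [ 0.6  0.5 -0.4] q6 [ 0.12  0.6  -0.18  0.   -0.79  0.21]
[-0.3366, 0.0084, -0.1805] spin 27.9 dist 382
```

Call:
send_rows(
  targets=[
    [[0.068,0,0,-0.03,0],[0.068,0,0,-0.085,0],[0.087,0,0,-0.14,0],[0.087,-0.02,0,-0.18,3],[0.087,-0.06,0.001,-0.18,7],[0.087,-0.11,0.002,-0.18,12],[0.087,-0.165,0.004,-0.18,17],[0.087,-0.21,0.005,-0.18,22]],
  ],
)

```text
t: 17.55
eef_pos: [560.1, 114.8, 207.2]
tool_rot: [-2.158, 2.275, -0.007]
force: [0.6, 0.7, 0.1]
opening: 87.4
```

Run:
```python
from plan import *
plan(onbar(104.4,70))
from fit import *
q=get_image('scene'); p=get_image('top'); cv2.imwrite(f'pics/s6.png',cv2.resize(q['img'][150:310,200:400],None,fx=4,fy=3.75))
np.set_printoptions(suppress=True,precision=2)
for c in (p,q):
    W=cloud(c).reshape(-1,3);W=W[np.isfinite(W).all(1)]
    x,y,z,b=SEAT['roller']; P=loc(W,x,y,b); m=(abs(P[:,0])<20)&(abs(P[:,1])<28)&(P[:,2]>42)&(P[:,2]<80)
    P=P[m]; f=lambda v:np.min([cyl(P,v[0]-9.5,(v[1],v[2]),23,3.5),cyl(P,v[0]+9.5,(v[1],v[2]),23,3.5),cyl(P,v[0],(v[1],v[2]),18,13)],0)
    if len(P)>10: print(len(P),least_squares(f,[0,0,47],loss='soft_l1').x)
```

```text
t 17.55 tcp [560.1 114.8 207.2] down [ 0.0073  0.0009 -1.    ] xyaw -93.0 open 87.4 F [0.6 0.7 0.1] q6 [ 0.49  0.3  -0.16  0.   -1.11 -0.54]
[-0.1143, 0.05, 0.0197] spin 5.8 dist 126
136 [ 0.58 -0.34 46.65]
261 [-0.59 -0.37 47.16]
```

View pics/s6.png

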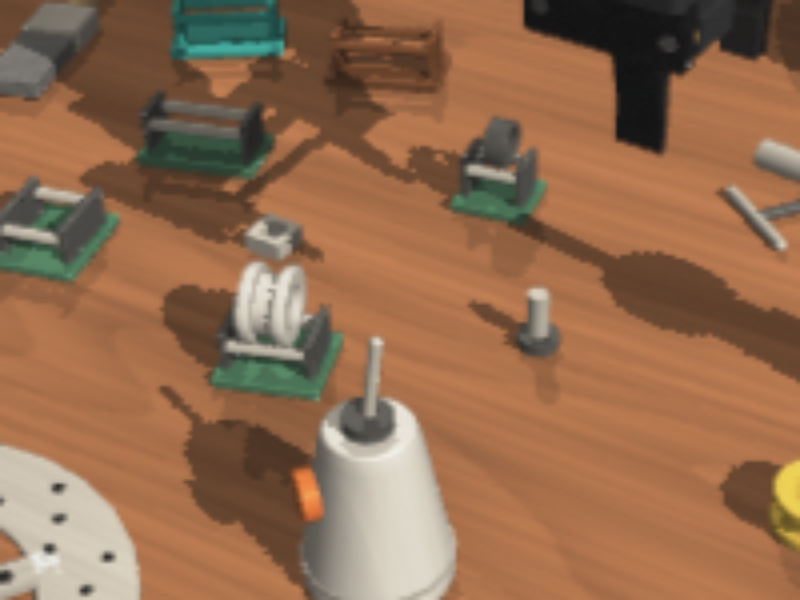

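Call:
send_rows(
  targets=[
    [[0.087,-0.03,0.013,0,2],[0.087,-0.07,0.03,0,4],[0.087,-0.1,0.045,0,5.8],[0.087,-0.1143,0.05,0,5.8],[0.087,-0.1143,0.05,0.01,5.8],[0.087,-0.1143,0.05,0.02,5.8],[0.087,-0.1143,0.05,0.02,5.8],[0.087,-0.1143,0.05,0.02,5.8]],
  ],
)

```text
t: 18.65
eef_pos: [515.6, 232.4, 187.1]
tool_rot: [-2.046, 2.375, -0.006]
force: [0.3, 0.3, -0.4]
opening: 86.7
```

Run:
```python
from plan import *
plan(onbar(104.4,70),onbar(104.4,0))
q=get_image('scene'); cv2.imwrite(f'pics/s7.png',cv2.resize(q['img'][120:270,360:560],None,fx=4,fy=4))
```

```text
t 18.65 tcp [515.6 232.4 187.1] down [ 0.0072  0.0012 -1.    ] xyaw -98.5 open 86.7 F [ 0.3  0.3 -0.4] q6 [ 0.71  0.31 -0.2   0.   -1.05 -0.86]
[0.0006, -0.0008, -0.0002] spin 0.3 dist 1
[0.0007, -0.0003, 0.0698] spin 0.3 dist 70
```

View pics/s7.png

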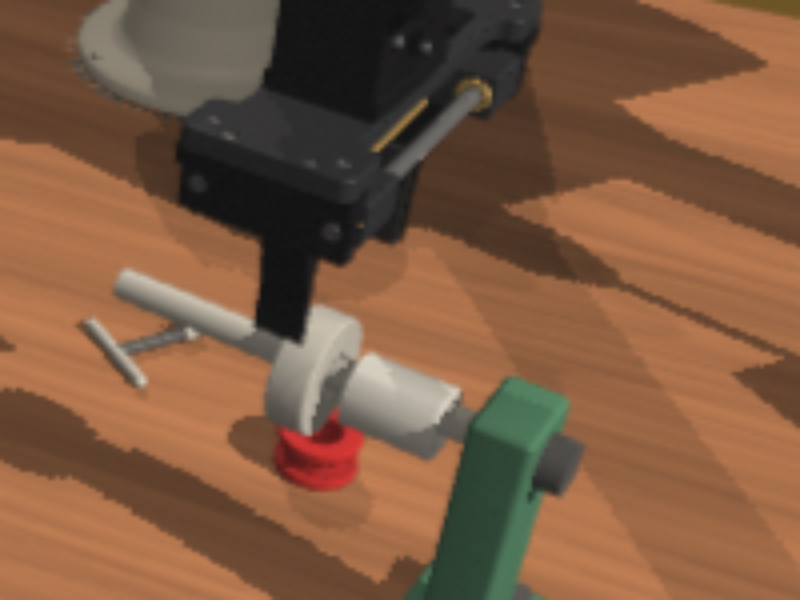

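Call:
send_rows(
  targets=[
    [[0.087,0.0006,-0.0005,0.015,0.2],[0.087,0.0006,-0.0005,0.04,0.2],[0.087,0.0006,-0.0005,0.062,0.2],[0.087,0.0006,-0.0005,0.07,0.2],[0.045,0.0006,-0.0005,0.07,0.2],[0.045,0.0006,-0.0005,0.07,0.2],[0.045,0.0006,-0.0005,0.07,0.2],[0.045,0.0006,-0.0005,0.07,0.2]],
  ],
  grip_force=40,
)

```text
t: 19.7
eef_pos: [516.5, 232.2, 117.8]
tool_rot: [-2.042, 2.378, -0.006]
force: [-1.1, 0.8, 1.1]
opening: 58.3
```

Run:
```python
from plan import *
plan(onbar(104.4,0),onbar(104.4,4),onbar(-40,4))
```

```text
t 19.7 tcp [516.5 232.2 117.8] down [ 0.008   0.0021 -1.    ] xyaw -98.7 open 58.3 F [-1.1  0.8  1.1] q6 [ 0.71  0.38 -0.29  0.   -0.89 -0.87]
[0.0005, 0.0001, 0.0005] spin 0.1 dist 1
[0.0005, 0.0001, -0.0035] spin 0.1 dist 3
[0.1449, 0.0004, -0.0039] spin 0.1 dist 145
```

Call:
send_rows(
  targets=[
    [[0.045,0,0,-0.002,0],[0.045,0,0,-0.0035,0],[0.045,0.01,0,-0.0035,0],[0.045,0.03,0,-0.0036,0],[0.045,0.055,0,-0.0037,0],[0.045,0.085,0,-0.0038,0],[0.045,0.115,0,-0.0038,0],[0.045,0.145,0.0003,-0.0039,0]],
  ],
)

```text
t: 20.7
eef_pos: [493.3, 86.3, 121.3]
tool_rot: [-2.041, 2.379, -0.006]
force: [0.5, 0.5, -3.3]
opening: 57.9
```

Run:
```python
from plan import *
x,y,z,b=SEAT['ring']
plan((x,y,170,b),(x,y,z+25,b),(x,y,z,b))
q=get_image('scene'); cv2.imwrite(f'pics/s8.png',cv2.resize(q['img'][120:270,320:520],None,fx=4,fy=4))
```

```text
t 20.7 tcp [493.3  86.3 121.3] down [ 0.0076  0.0019 -1.    ] xyaw -98.8 open 57.9 F [ 0.5  0.5 -3.3] q6 [ 0.5   0.28 -0.44  0.   -0.85 -0.65]
[0.3264, -0.1684, -0.0297] spin -21.7 dist 368
[0.3267, -0.1678, 0.0633] spin -21.7 dist 373
[0.3267, -0.1676, 0.0883] spin -21.7 dist 378
```

View pics/s8.png

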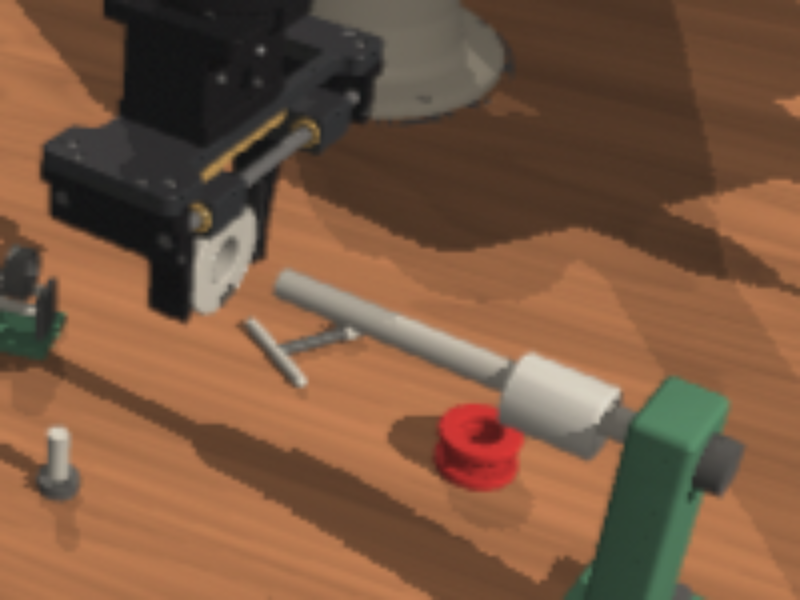

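Call:
send_rows(
  targets=[
    [[0.045,0.02,-0.005,-0.015,-2],[0.045,0.06,-0.02,-0.03,-5],[0.045,0.11,-0.045,-0.03,-9],[0.045,0.165,-0.075,-0.03,-13],[0.045,0.215,-0.105,-0.03,-17],[0.045,0.265,-0.135,-0.03,-20],[0.045,0.303,-0.157,-0.03,-21.7],[0.045,0.3264,-0.1684,-0.03,-21.7]],
  ],
)

```text
t: 21.75
eef_pos: [605.9, -268.5, 150.7]
tool_rot: [-2.45, 1.962, -0.003]
force: [-0.7, -0.1, -4.0]
opening: 58.0
```

Run:
```python
from plan import *
x,y,z,b=SEAT['ring']
plan((x,y,z+25,b),(x,y,z,b))
```

```text
t 21.75 tcp [ 605.9 -268.5  150.7] down [ 0.0031  0.0005 -1.    ] xyaw -77.4 open 58.0 F [-0.7 -0.1 -4. ] q6 [-0.17  0.5   0.01 -0.   -1.08  0.39]
[-0.0055, -0.005, 0.0924] spin -0.3 dist 93
[-0.0055, -0.0049, 0.1174] spin -0.3 dist 118
```

Call:
send_rows(
  targets=[
    [[0.045,-0.003,-0.002,0.01,0],[0.045,-0.0055,-0.005,0.035,-0.3],[0.045,-0.0055,-0.005,0.06,-0.3],[0.045,-0.0055,-0.005,0.08,-0.3],[0.045,-0.0055,-0.005,0.088,-0.3],[0.045,-0.0055,-0.005,0.09,-0.3],[0.045,-0.0055,-0.005,0.09,-0.3],[0.045,-0.0055,-0.005,0.09,-0.3]],
  ],
)

```text
t: 22.75
eef_pos: [610.4, -262.1, 61.8]
tool_rot: [-2.455, 1.955, -0.006]
force: [-0.8, -0.3, -3.4]
opening: 57.8
```

Run:
```python
from plan import *
x,y,z,b=SEAT['ring']
plan((x,y,z+25,b),(x,y,z,b))
q=get_image('scene'); cv2.imwrite(f'pics/s9.png',cv2.resize(q['img'][130:250,150:310],None,fx=5,fy=5))
```

```text
t 22.75 tcp [ 610.4 -262.1   61.8] down [ 0.0049  0.0001 -1.    ] xyaw -77.1 open 57.8 F [-0.8 -0.3 -3.4] q6 [-0.16  0.59 -0.08 -0.   -0.89  0.39]
[-0.0002, 0.0005, 0.0035] spin -0.0 dist 4
[-0.0002, 0.0007, 0.0285] spin -0.0 dist 28
```

View pics/s9.png

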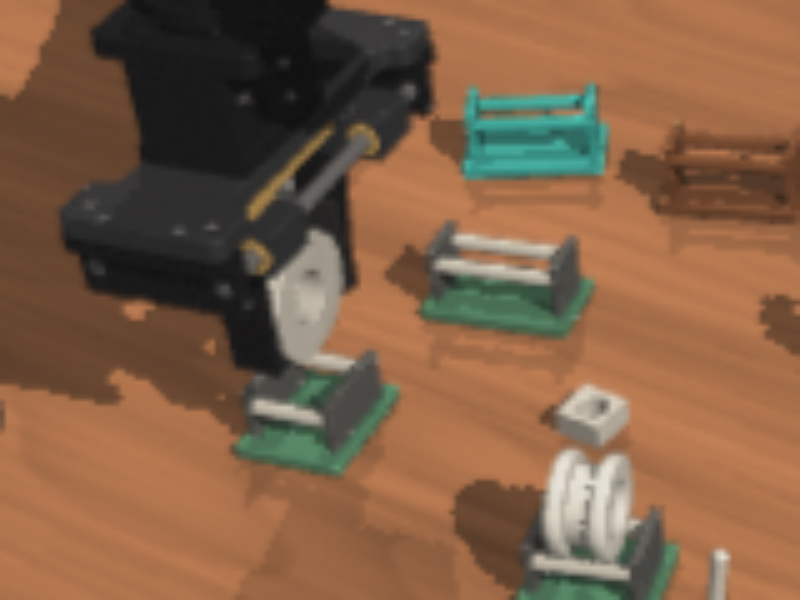

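Call:
send_rows(
  targets=[
    [[0.045,0,0.0005,0.008,0],[0.045,0,0.0005,0.016,0],[0.045,0,0.0005,0.022,0],[0.045,0,0.0005,0.026,0],[0.045,0,0.0005,0.028,0],[0.045,0,0.0005,0.0295,0],[0.045,0,0.0005,0.0295,0],[0.045,0,0.0005,0.0295,0]],
  ],
)

```text
t: 23.8
eef_pos: [609.8, -262.2, 34.4]
tool_rot: [-2.456, 1.955, -0.006]
force: [-4.4, 2.8, 6.3]
opening: 58.2
```

Run:
```python
from plan import *
x,y,z,b=SEAT['ring']
plan((x,y,z,b))
```

```text
t 23.8 tcp [ 609.8 -262.2   34.4] down [ 0.0048 -0.0004 -1.    ] xyaw -77.0 open 58.2 F [-4.4  2.8  6.3] q6 [-0.16  0.62 -0.11 -0.   -0.84  0.39]
[-0.0002, -0.0001, 0.0011] spin 0.0 dist 1
```

Contact (≈10 N up relative to carrying); open.

Call:
send_rows(
  targets=[
    [[0.08,0,0,0,0],[0.08,0,0,0,0],[0.08,0,0,0,0],[0.08,0,0,0,0],[0.08,0,0,-0.01,0],[0.08,0,0,-0.04,0],[0.087,0,0,-0.09,0],[0.087,0,0,-0.14,0]],
  ],
)

```text
t: 24.8
eef_pos: [609.0, -262.3, 176.4]
tool_rot: [-2.456, 1.955, -0.007]
force: [0.8, -0.9, 0.4]
opening: 86.2
```

Run:
```python
from plan import *
plan(onbar(149,70))
from fit import *
q=get_image('scene'); p=get_image('top'); cv2.imwrite(f'pics/s10.png',cv2.resize(q['img'][130:280,150:350],None,fx=4,fy=4))
np.set_printoptions(suppress=True,precision=2)
for c in (p,q):
    W=cloud(c).reshape(-1,3);W=W[np.isfinite(W).all(1)]
    x,y,z,b=SEAT['ring']; P=loc(W,x,y,b); m=(abs(P[:,0])<16)&(abs(P[:,1])<33)&(P[:,2]>42)&(P[:,2]<90)
    P=P[m]; f=lambda v:cyl(P,v[0],(v[1],v[2]),30,10)
    if len(P)>10: print(len(P),least_squares(f,[0,0,52],loss='soft_l1').x)
    P=loc(W,BE[0],BE[1],BY); m=(P[:,0]>115)&(P[:,0]<180)&(abs(P[:,1])<20)&(P[:,2]>120)&(P[:,2]<160)
    P=P[m]; f=lambda v:np.minimum(cyl(P,v[0],(v[1],v[2]),18,22),cyl(P,100,(v[1],v[2]+4),8,100))
    if len(P)>10: print('sleeve',len(P),least_squares(f,[149,0,136],loss='soft_l1').x)
```

```text
t 24.8 tcp [ 609.  -262.3  176.4] down [ 0.0051 -0.0007 -1.    ] xyaw -77.0 open 86.2 F [ 0.8 -0.9  0.4] q6 [-0.16  0.48  0.04 -0.   -1.13  0.39]
[-0.5436, -0.0371, -0.0117] spin 21.8 dist 545
186 [-0.2   0.49 51.55]
sleeve 286 [148.81   0.08 135.41]
357 [-1.14  0.2  52.07]
sleeve 616 [146.9    0.17 135.95]
```

View pics/s10.png

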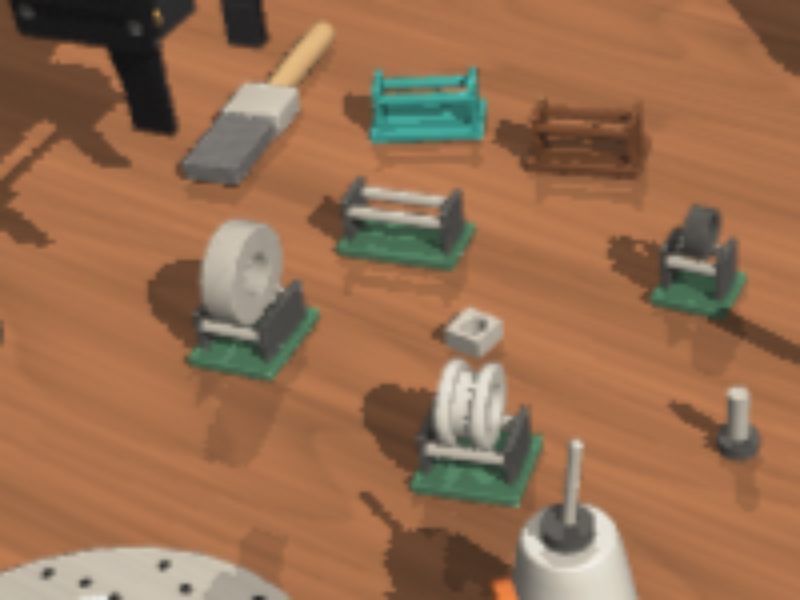

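Call:
send_rows(
  targets=[
    [[0.087,-0.03,-0.002,-0.03,2],[0.087,-0.08,-0.005,-0.03,5],[0.087,-0.135,-0.009,-0.03,8],[0.087,-0.19,-0.013,-0.03,11],[0.087,-0.245,-0.017,-0.03,14],[0.087,-0.3,-0.021,-0.03,17],[0.087,-0.35,-0.024,-0.03,20],[0.087,-0.39,-0.027,-0.03,21.8]],
  ],
)

```text
t: 25.9
eef_pos: [550.2, 124.5, 210.2]
tool_rot: [-2.037, 2.375, -0.026]
force: [-0.2, 0.2, 0.4]
opening: 87.0
```

Run:
```python
from plan import *
plan(onbar(147.5,75))
```

```text
t 25.9 tcp [550.2 124.5 210.2] down [ 0.0201 -0.005  -0.9998] xyaw -98.8 open 87.0 F [-0.2  0.2  0.4] q6 [ 0.52  0.28 -0.18  0.02 -1.09 -0.68]
[-0.1439, 0.0501, 0.0166] spin 0.0 dist 153
```

Call:
send_rows(
  targets=[
    [[0.087,-0.03,0.01,0,0],[0.087,-0.075,0.025,0,0],[0.087,-0.115,0.04,0,0],[0.087,-0.1439,0.0501,0,0],[0.087,-0.1439,0.0501,0.01,0],[0.087,-0.1439,0.0501,0.0166,0],[0.087,-0.1439,0.0501,0.0166,0],[0.087,-0.1439,0.0501,0.0166,0]],
  ],
)

```text
t: 26.9
eef_pos: [523.3, 273.4, 192.6]
tool_rot: [-2.036, 2.376, -0.027]
force: [0.1, -0.3, -0.3]
opening: 87.2
```

Run:
```python
from plan import *
plan(onbar(147.5,75),onbar(147.5,0))
M=Rm(state()['tool_rot']); print(M)
q=get_image('scene'); cv2.imwrite(f'pics/s11.png',cv2.resize(q['img'][120:270,360:560],None,fx=4,fy=4))
```

```text
t 26.9 tcp [523.3 273.4 192.6] down [ 0.0203 -0.005  -0.9998] xyaw -98.8 open 87.2 F [ 0.1 -0.3 -0.3] q6 [ 0.77  0.34 -0.14  0.02 -1.07 -0.93]
[-0.0008, 0.0005, 0.0003] spin -0.0 dist 1
[-0.0009, 0.0021, 0.0752] spin -0.0 dist 75
[[-0.1535 -0.9879  0.0203]
 [-0.9881  0.1534 -0.005 ]
 [ 0.0018 -0.0209 -0.9998]]
```

View pics/s11.png

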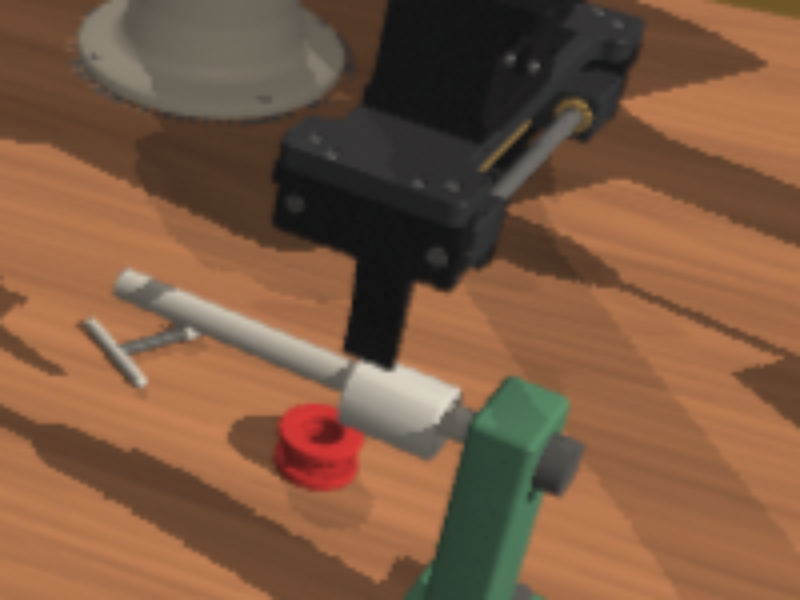

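Call:
send_rows(
  targets=[
    [[0.087,-0.0009,0.001,0.02,0],[0.087,-0.0009,0.0015,0.045,0],[0.087,-0.0009,0.002,0.065,0],[0.087,-0.0009,0.002,0.075,0],[0.025,-0.0009,0.002,0.075,0],[0.025,-0.0009,0.002,0.075,0],[0.025,-0.0009,0.002,0.075,0],[0.025,-0.0009,0.002,0.075,0]],
  ],
  grip_force=30,
)

```text
t: 27.95
eef_pos: [523.2, 274.6, 118.3]
tool_rot: [-2.035, 2.375, -0.027]
force: [-0.3, 0.3, -0.4]
opening: 54.9
```

Run:
```python
from plan import *
plan(onbar(147.5,0),onbar(147.5,4),onbar(-40,4))
```

```text
t 27.95 tcp [523.2 274.6 118.3] down [ 0.0214 -0.004  -0.9998] xyaw -98.8 open 54.9 F [-0.3  0.3 -0.4] q6 [ 0.77  0.41 -0.24  0.02 -0.91 -0.93]
[0.0004, 0.0003, 0.001] spin -0.0 dist 1
[0.0004, 0.0002, -0.003] spin -0.0 dist 3
[0.1879, 0.0002, -0.0029] spin -0.0 dist 188
```

Call:
send_rows(
  targets=[
    [[0.025,0,0,0,0],[0.025,0,0,0,0],[0.025,0,0,0,0],[0.025,0,0,0,0],[0.025,0,0,-0.0015,0],[0.025,0,0,-0.003,0],[0.025,0.008,0,-0.003,0],[0.025,0.025,0,-0.003,0]],
  ],
)

```text
t: 28.95
eef_pos: [519.1, 249.3, 121.0]
tool_rot: [-2.036, 2.375, -0.026]
force: [-0.5, -0.8, -0.3]
opening: 34.6
```

Run:
```python
from plan import *
plan(onbar(-45,4),onbar(-90,4))
```

```text
t 28.95 tcp [519.1 249.3 121. ] down [ 0.021  -0.0042 -0.9998] xyaw -98.8 open 34.6 F [-0.5 -0.8 -0.3] q6 [ 0.74  0.39 -0.28  0.02 -0.9  -0.91]
[0.1673, 0.0001, -0.0001] spin 0.0 dist 167
[0.2123, 0.0001, -0.0] spin 0.0 dist 212
```

Call:
send_rows(
  targets=[
    [[0.025,0.02,0,0,0],[0.025,0.04,0,0,0],[0.025,0.063,0,0,0],[0.025,0.088,0,0,0],[0.025,0.113,0,0,0],[0.025,0.138,0,0,0],[0.025,0.16,0,0,0],[0.025,0.18,0,0,0]],
  ],
)

```text
t: 29.95
eef_pos: [491.3, 69.9, 121.3]
tool_rot: [-2.036, 2.375, -0.027]
force: [-0.0, -0.5, -1.1]
opening: 34.1
```

Run:
```python
from plan import *
x,y,z,b=SEAT['sleeve']
plan((x,y,130,b),(x,y,z+25,b),(x,y,z,b))
q=get_image('scene'); cv2.imwrite(f'pics/s12.png',cv2.resize(q['img'][120:270,320:520],None,fx=4,fy=4))
```

```text
t 29.95 tcp [491.3  69.9 121.3] down [ 0.0213 -0.0042 -0.9998] xyaw -98.8 open 34.1 F [-0.  -0.5 -1.1] q6 [ 0.48  0.26 -0.47  0.02 -0.83 -0.64]
[0.3123, -0.0427, 0.0112] spin -25.2 dist 315
[0.3123, -0.0415, 0.0692] spin -25.2 dist 323
[0.3123, -0.0409, 0.0942] spin -25.2 dist 329
```

View pics/s12.png

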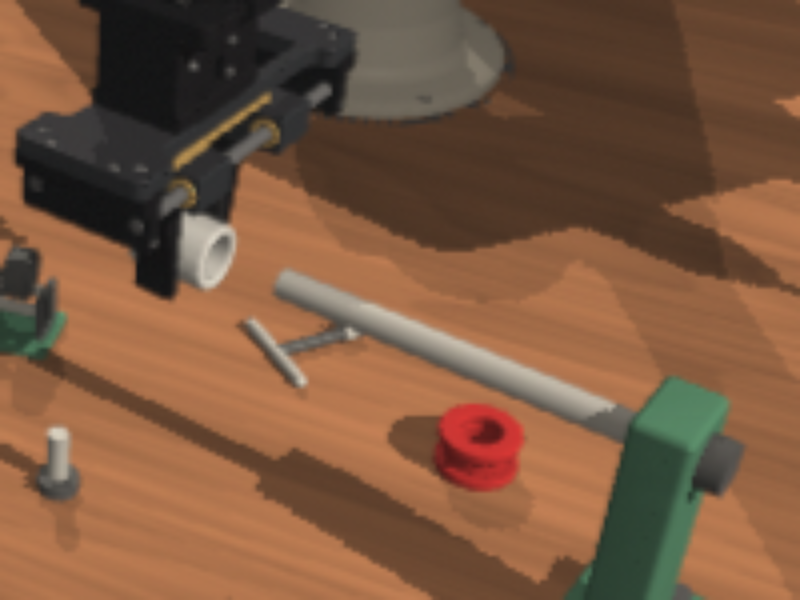

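Call:
send_rows(
  targets=[
    [[0.025,0.02,-0.003,0,-2],[0.025,0.06,-0.008,0,-5],[0.025,0.11,-0.015,0,-9],[0.025,0.165,-0.022,0,-14],[0.025,0.215,-0.03,0,-18],[0.025,0.265,-0.037,0,-22],[0.025,0.298,-0.042,0.01,-25.2],[0.025,0.3123,-0.0427,0.02,-25.2]],
  ],
)

```text
t: 31.0
eef_pos: [484.4, -248.7, 102.1]
tool_rot: [-2.505, 1.882, -0.03]
force: [-0.2, 1.2, -0.8]
opening: 34.6
```

Run:
```python
from plan import *
x,y,z,b=SEAT['sleeve']
plan((x,y,z+25,b),(x,y,z,b))
```

```text
t 31.0 tcp [ 484.4 -248.7  102.1] down [ 0.0199 -0.005  -0.9998] xyaw -73.8 open 34.6 F [-0.2  1.2 -0.8] q6 [-0.18  0.36 -0.37  0.   -0.82  0.46]
[-0.0034, -0.0016, 0.0488] spin -0.2 dist 49
[-0.0036, -0.0012, 0.0738] spin -0.2 dist 74
```

Call:
send_rows(
  targets=[
    [[0.025,-0.0036,-0.0016,0.015,-0.2],[0.025,-0.0036,-0.0016,0.032,-0.2],[0.025,-0.0036,-0.0014,0.047,-0.2],[0.025,-0.0036,-0.0013,0.058,-0.2],[0.025,-0.0036,-0.0012,0.065,-0.2],[0.025,-0.0036,-0.0012,0.069,-0.2],[0.025,-0.0036,-0.0012,0.071,-0.2],[0.025,-0.0036,-0.0012,0.072,-0.2]],
  ],
)

```text
t: 32.0
eef_pos: [486.2, -245.4, 30.4]
tool_rot: [-2.508, 1.878, -0.031]
force: [-2.1, 0.4, 1.9]
opening: 34.2
```

Run:
```python
from plan import *
x,y,z,b=SEAT['sleeve']
plan((x,y,z,b))
q=get_image('scene'); cv2.imwrite(f'pics/s13.png',cv2.resize(q['img'][120:270,170:370],None,fx=4,fy=4))
```

```text
t 32.0 tcp [ 486.2 -245.4   30.4] down [ 0.0205 -0.0052 -0.9998] xyaw -73.6 open 34.2 F [-2.1  0.4  1.9] q6 [-0.17  0.46 -0.44  0.   -0.65  0.45]
[-0.0002, 0.0002, 0.0021] spin -0.0 dist 2
```

View pics/s13.png

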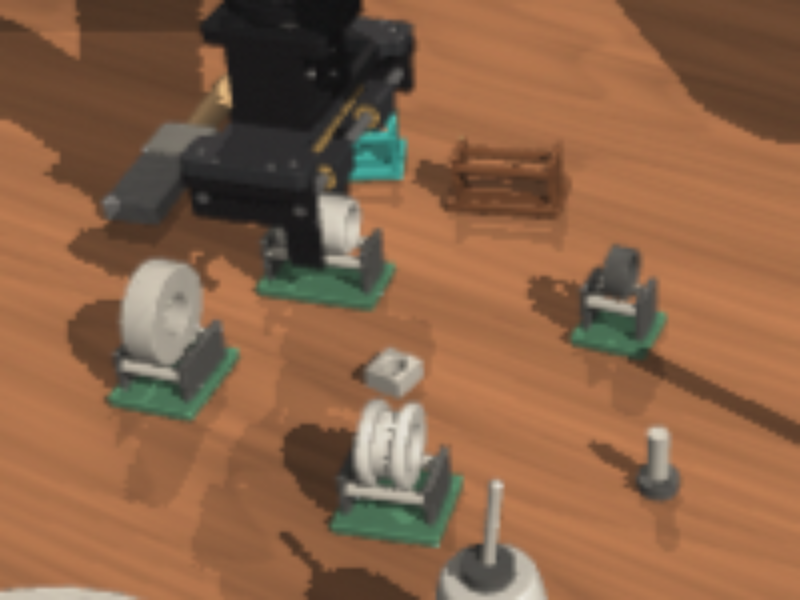

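Call:
send_rows(
  targets=[
    [[0.025,0,0,0.001,0],[0.025,0,0,0.001,0],[0.058,0,0,0.001,0],[0.058,0,0,0.001,0],[0.058,0,0,0.001,0],[0.058,0,0,0.001,0],[0.058,0,0,0.001,0],[0.058,0,0,0.001,0]],
  ],
)

```text
t: 33.05
eef_pos: [486.2, -245.4, 29.4]
tool_rot: [-2.509, 1.878, -0.03]
force: [0.1, -0.1, 0.1]
opening: 57.9
```

Call:
send_rows(
  targets=[
    [[0.058,0,0,-0.01,0],[0.058,0,0,-0.03,0],[0.058,0,0,-0.07,0],[0.058,0,0,-0.12,0],[0.058,0,0,-0.16,0],[0.058,0,0,-0.2,0],[0.058,0.05,0,-0.22,0],[0.058,0.1,0,-0.22,0]],
  ],
)

```text
t: 34.05
eef_pos: [511.2, -341.4, 254.7]
tool_rot: [-2.509, 1.874, -0.041]
force: [0.2, 0.6, 0.1]
opening: 57.9
```

Run:
```python
from plan import *
plan()
from fit import *
q=get_image('scene'); p=get_image('top'); cv2.imwrite(f'pics/s14.png',cv2.resize(q['img'][120:320,160:360],None,fx=3,fy=3)); cv2.imwrite(f'pics/t14.png',cv2.resize(p['img'][120:300,270:430],None,fx=3,fy=3))
np.set_printoptions(suppress=True,precision=2)
D={'collar':(16,7),'sleeve':(18,22),'ring':(30,10),'roller':(23,13)}
for c in (p,q):
  W=cloud(c).reshape(-1,3);W=W[np.isfinite(W).all(1)]
  for k,(r,h) in D.items():
    x,y,z,b=SEAT[k]; P=loc(W,x,y,b); m=(abs(P[:,0])<h+7)&(abs(P[:,1])<r+4)&(P[:,2]>41)&(P[:,2]<z+r+6)
    Q=W[m]
    def f(v):
        P=loc(Q,x,y,b+v[3])
        if k=='roller': return np.min([cyl(P,v[0]-9.5,(v[1],v[2]),23,3.5),cyl(P,v[0]+9.5,(v[1],v[2]),23,3.5),cyl(P,v[0],(v[1],v[2]),18,13)],0)
        return cyl(P,v[0],(v[1],v[2]),r,h)
    if len(Q)>10: s=least_squares(f,[0,0,z,0],loss='soft_l1').x; print(k,len(Q),s,'dz',round(s[2]-z,2))
```

```text
t 34.05 tcp [ 511.2 -341.4  254.7] down [ 0.0268 -0.0081 -0.9996] xyaw -73.5 open 57.9 F [0.2 0.6 0.1] q6 [-0.33  0.33  0.01 -0.   -1.22  0.61]
collar 55 [ 2.37  1.19 45.77 -0.18] dz -0.23
roller 133 [ 0.72 -0.26 46.77  0.02] dz -0.23
collar 79 [-0.13  1.08 45.72  0.03] dz -0.28
sleeve 248 [-1.53  0.85 46.97 -0.02] dz -0.03
ring 365 [-1.35  0.29 52.16  0.02] dz 0.16
roller 268 [-0.64 -0.33 47.4   0.02] dz 0.4
```

View pics/s14.png

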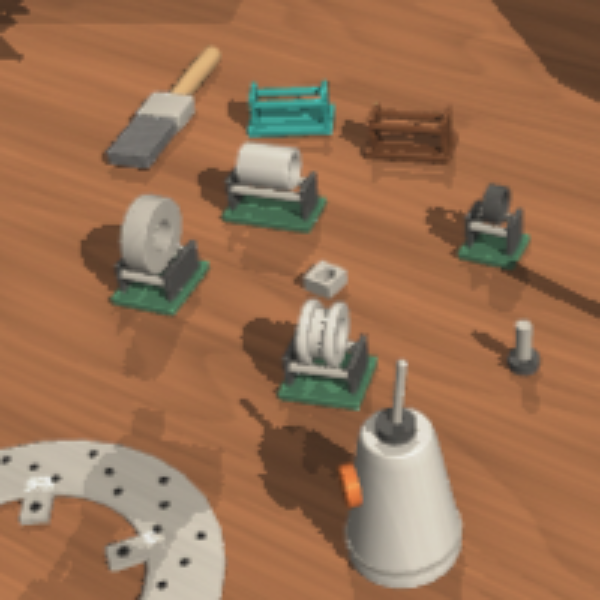

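Call:
send_rows(
  targets=[
    [[0.058,0.03,0,0,0],[0.058,0.08,0,0,0],[0.058,0.13,0,0,0],[0.058,0.18,0,0,0],[0.058,0.23,0,0,0],[0.058,0.25,0,0,0],[0.058,0.25,0,0,0],[0.058,0.25,0,0,0]],
  ],
)

```text
t: 35.15
eef_pos: [580.1, -582.5, 254.1]
tool_rot: [-2.506, 1.881, -0.032]
force: [0.8, -0.1, 0.3]
opening: 58.1
```

Run:
```python
from plan import *
from fit import *
np.set_printoptions(suppress=True,precision=2)
D={'collar':(16,7),'sleeve':(18,22),'ring':(30,10),'roller':(23,13)}
T=[cloud(get_image('top')) for _ in range(6)]; S=[cloud(get_image('scene')) for _ in range(6)]
for n,A in (('top',T),('scene',S),('both',T+S)):
  W=np.concatenate([a.reshape(-1,3) for a in A]);W=W[np.isfinite(W).all(1)]
  for k,(r,h) in D.items():
    x,y,z,b=SEAT[k]; P=loc(W,x,y,b); m=(abs(P[:,0])<h+7)&(abs(P[:,1])<r+4)&(P[:,2]>41)&(P[:,2]<z+r+6)
    Q=W[m]
    def f(v):
        P=loc(Q,x,y,b+v[3])
        if k=='roller': return np.min([cyl(P,v[0]-9.5,(v[1],v[2]),23,3.5),cyl(P,v[0]+9.5,(v[1],v[2]),23,3.5),cyl(P,v[0],(v[1],v[2]),18,13)],0)
        return cyl(P,v[0],(v[1],v[2]),r,h)
    if len(Q)>10: s=least_squares(f,[0,0,z,0],loss='soft_l1').x; print(n,k,len(Q),s,'dz',round(s[2]-z,2))
```

```text
top collar 326 [ 0.96  1.71 45.43 -0.06] dz -0.57
top sleeve 1247 [ 0.06  0.96 46.51 -0.01] dz -0.49
top ring 1146 [-0.15  0.43 51.56  0.  ] dz -0.44
top roller 810 [ 0.49 -0.4  46.7  -0.01] dz -0.3
scene collar 480 [ 0.03  1.28 45.55  0.08] dz -0.45
scene sleeve 1500 [-1.8   0.73 47.31 -0.01] dz 0.31
scene ring 2183 [-1.33  0.12 52.03  0.01] dz 0.03
scene roller 1627 [-0.75 -0.22 47.33  0.01] dz 0.33
both collar 806 [ 0.15  1.33 45.52  0.02] dz -0.48
both sleeve 2747 [-1.19  0.74 46.92 -0.  ] dz -0.08
both ring 3329 [-1.    0.16 51.85  0.01] dz -0.15
both roller 2437 [-0.49 -0.33 47.1   0.02] dz 0.1
```

All within tolerance; handing in.

```bash
python3 -c "
from bench import *
print(close_job())"
```

```text
the job is handed in; nothing more can be done
None
```

The bar is unloaded. The collar went first into its small cradle, then the roller, ring and sleeve (the order they came off the bar) each into its own green cradle. I handed the job in at about 36 s. It reports no verdict.

- **Fit:** the last fits, over six frames from each camera, put all four parts within about 2 mm of their seats horizontally and 0.6 mm in height. With both cameras combined, every bore lies within 0.02 rad of its rods.
- **Clear of the gripper:** it stood well away from the parts, and the oil can was still upright.
- **Collar angle disagreed:** the collar shows few pixels, so its angle is the least certain. One single-frame top view read -0.18 rad, just inside the 0.2 limit. The repeated frames gave -0.06 from the top camera, +0.08 from the scene camera and +0.02 combined.
- **Tool tilt:** the tool picked up about 0.02 rad of tilt before the sleeve was gripped. I left it because it was about the sleeve's own axis.

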